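Put the studio's rotating supplies tray back together

ROBOT

A 6-joint arm with a two-finger parallel gripper is mounted at the origin on the work surface. World frame = base frame: x ahead of the robot, y to its left, z up, the work surface at z = 0. Lengths are in m, angles in rad, forces in N, time in s.
With the tool pointing down it reaches from about 0.35 to 0.8 m from the base axis. Payload 7.3 kg.
Tool frame: the origin (TCP) lies between the finger pads; the fingertips stand 22 mm ahead of it and the grasp point (between the pads) lies 3 mm ahead of it; z points along the fingers, y is the line along which they close (so a half turn about z gives the same grasp; the last joint's range is limited). The gripper opens to 85 mm and grips with 20 to 120 N. Pads are 22 mm wide; open, the fingers measure 114 mm over their backs; the gripper's body (76 mm by 85 mm) begins 54 mm behind the grasp point. The pads swing forward as they close: fully open they stand 13 mm farther back than shut.
Start: joints at [1.171, 0.342, 1.524, -0, 1.275, -0.146], TCP at [0.132, 0.508, 0.253] pointing down, gripper open.
Joint ranges: [-2.53, 2.53], [-0.77, 2.02], [0.04, 2.7], [-1, 4.14], [0.28, 2.66], [-3.11, 3.11]. Speed limits (rad/s): [2.57, 2.57, 3.14, 3.14, 3.14, 3.14].

INTERFACE

Orientations are given as a rotation vector (axis times angle).
In Python, from workcell import r, eoat, kin, telemetry, vision, order gives the robot as it stands. The module is installed in compiled form; this text tells all that it offers. Calls block until the motion is done:
- r.reach(position, orientation): joint-space move of the TCP to a pose.
- r.line_to(position, rotation=None, max_speed=0.15, contact_N=None): straight line of the TCP; rotation=None keeps the orientation; max_speed is the mean speed in m/s. With contact_N (N) it stops when the force on the tool has changed by that much, and returns True; else False.
- r.goto_joints(angles): joint-space move.
- eoat.gripper_open() and eoat.grasp(): open the fingers fully, or close them until they stop; the grip force is fixed at half the most.
- r.pause(seconds).
- kin.solve_ik(position, orientation): joint angles nearest the present ones, or None.
- telemetry.sense(): the state.
- vision.read_camera(name): name is "side" or "top" or "wrist"; returns the picture (400x640x3 uint8, blue, green, red); there is no depth.
- vision.camera_params(name): a dict with "mtx" (3x3 intrinsics, pixels), "view" (4x4, takes a point from world to camera coordinates); the wrist camera has in their place "T_tool_cam" (4x4, takes a point from camera to tool coordinates, whose origin is the TCP and whose axes are the flange's). Camera axes: x right, y up, looking along -z (the intrinsics and any distortion apply to the point x, -y, -z); pixel columns grow to the right and rows downward; lengths in m; the calibration is good to about 2 mm. The wrist camera is an equidistant fisheye: a pixel r from the principal point sees the ray r / f radians off the axis. A picture is of the moment at which its call begins: read the wrist's pose just before it. camera_params takes no time and is no camera call.
A pose or a line that the arm cannot do raises r.MotionError and nothing moves.
- order.job_done(): hands the job in; it is judged then, once.
The state is a dict: "time_s": time; "qpos": joint angles; "joint_vel": joint speeds; "tau": joint torques, N m; "eef_pos": TCP position; "orientation": TCP orientation; "force": force on the tool from outside, world axes, zero at the start; "moment": the same for the moment, N m; "width": opening from 0.0 (shut) to 1.0 (fully open); "gripper_force": force on a finger pad.
Only numpy, scipy, OpenCV 4.12 (cv2) and the standard library are available. Lean on these libraries where they do the work, as an engineer would, in place of code of your own. Each camera call takes 0.05 s, during which the arm holds its last target. There are 200 camera calls.

TASK

Put the rotating supplies tray back together on its stand: slide the tall aluminium stand-off tube down over the post first, then the flat white slip washer, and last the round divided tray, upright with its middle bushing over the post, so that each part rests fully down on the one below. Lower each part by hand rather than letting it drop, and leave the other things on the desk where they are.

Things in the scene. Friction and masses are not known exactly. Their poses are not given: they have to be found in the camera images.
- stand: the carousel's stand, fixed to the desk, it does not move: a round dark steel foot 140 mm across and 14 mm thick with an upright steel post in its middle. Post diameter 20 mm; its tip is 122 mm above the desk and its last 10 mm taper to 8 mm across. Origin on the post's axis at desk height, z up
- post_tip (a point): the tip of the post, on its axis, 122 mm above the desk
- tube: stand-off tube: plain aluminium tube standing on end on the desk, 40 mm outside diameter, 25 mm bore right through, 70 mm tall, 145 g give or take. Origin at the centre of its lower end, z along its axis, up. Goes on first; seated on the foot its top is 84 mm above the desk, with 38 mm of post showing above it
- washer: slip washer: flat white nylon ring lying on the desk, 64 mm outside diameter, 25 mm hole, 8 mm thick, about 26 g. Origin at the centre of its underside, z up. Goes on second, resting on the tube with its underside 84 mm above the desk, with 30 mm of post showing above it
- tray: divided tray: round wooden tray standing on the desk, 160 mm across, floor 6 mm thick, rim 28 mm high, four low dividers 24 mm high, and in the middle an aluminium bushing (tube) 40 mm outside diameter, 24 mm bore right through, standing up to 62 mm above the underside, by which it can be held; about 250 g, balanced about the bushing. Origin at the centre of its underside, z up. Goes on last, resting on the washer with its underside 92 mm above the desk
- tray_top (a point): centre of the upper end of the tray's bushing, 62 mm above the tray's underside
- glass: bystander: empty glass tumbler, 76 mm across the mouth, 95 mm tall, standing; origin at the centre of its underside
- tape: bystander: roll of brown paper tape lying flat, 96 mm across, 24 mm high, with a 76 mm hole; NOT part of the stand; origin at the centre of its underside
- eraser: bystander: dark block eraser, 24 x 58 x 14 mm, lying flat, long side along its y; origin at the centre of its underside
- brush: bystander: flat wash brush lying down, 200 mm long along its x, wooden handle 20 mm thick, head 42 mm wide; origin under its middle
- jar_a: bystander: paint jar with a screw cap, 56 mm across, 58 mm tall; origin at the centre of its underside
- jar_b: bystander: second paint jar, the same as the first; origin at the centre of its underside
- dish: bystander: shallow white porcelain mixing dish, 116 mm across, 18 mm high; origin at the centre of its underside
Mind the look-alikes: they are no part of the job. What is shaped like the tube but turquoise is not meant.

How it is judged:
By the outcome, as a careful person would: the job done as asked, in the order asked, and still so for the second after the job is handed in, with the robot touching nothing.
It also fails if it takes over 72 s, if anything falls off the work surface, if the arm or the gripper's body presses on something with over 40 N, if the wrist force passes 120 N, or if a joint passes its speed limit or range.

## Working session

There is one attempt and no reset: what is moved stays moved. The work goes in short steps, each a Python script; the robot and the scene stay as the last script left them, time stands still between calls to the robot, and variables do not carry over. Pictures are saved under pics/ and viewed, at most 13 in all, crops included, and the job is handed in when it is done.

```bash
mkdir -p pics; python3 - <<'E'
from workcell import r,eoat,kin,telemetry,vision,order
import cv2
for n in("top","side"):
    cv2.imwrite(f"pics/{n}0.png",vision.read_camera(n)); p=vision.camera_params(n);print(n,p)
print(vision.camera_params("wrist"));s=telemetry.sense();print(s["time_s"],s["orientation"],s["eef_pos"])
E
```

```text
top {'mtx': array([[414.27225636,   0.        , 321.47630693],
       [  0.        , 414.27225636, 199.59174107],
       [  0.        ,   0.        ,   1.        ]]), 'view': array([[-0.01251771, -0.99973155, -0.0194968 ,  0.02307343],
       [ 0.99457215, -0.01446258,  0.10303921, -0.60486323],
       [-0.10329352, -0.01810116,  0.9944862 , -1.2373975 ],
       [ 0.        ,  0.        ,  0.        ,  1.        ]])}
side {'mtx': array([[455.29866198,   0.        , 319.9791136 ],
       [  0.        , 455.29866198, 198.04844169],
       [  0.        ,   0.        ,   1.        ]]), 'view': array([[-0.99242386, -0.12222993,  0.01243884,  0.61952936],
       [ 0.0775989 , -0.5450988 ,  0.83477285, -0.13128514],
       [-0.09525383,  0.82941373,  0.55045397, -1.36713025],
       [ 0.        ,  0.        ,  0.        ,  1.        ]])}
{'mtx': array([[309.70691629,   0.        , 317.94463206],
       [  0.        , 309.70691629, 201.90977993],
       [  0.        ,   0.        ,   1.        ]]), 'T_tool_cam': array([[ 9.26030856e-04,  9.49656030e-01,  3.13293102e-01,
         8.10526270e-02],
       [ 9.99999497e-01, -7.58948291e-04, -6.55266802e-04,
        -5.96205327e-04],
       [-3.84504805e-04,  3.13293551e-01, -9.49656255e-01,
        -1.20566619e-01],
       [ 0.00000000e+00,  0.00000000e+00,  0.00000000e+00,
         1.00000000e+00]])}
0.1 [-3.97478545e-01 -3.11598958e+00  2.00944317e-03] [0.131672   0.50790523 0.25270777]
```

View pics/top0.png

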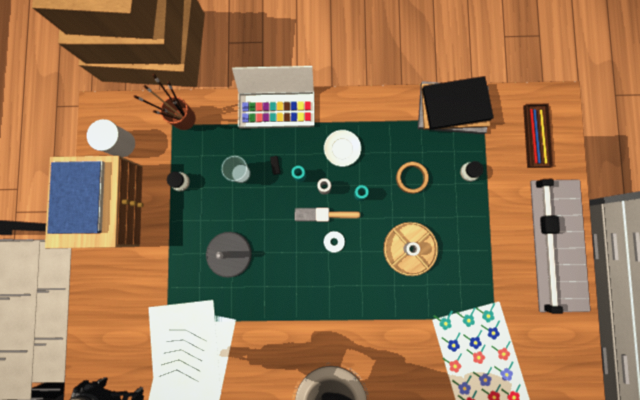

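View pics/side0.png

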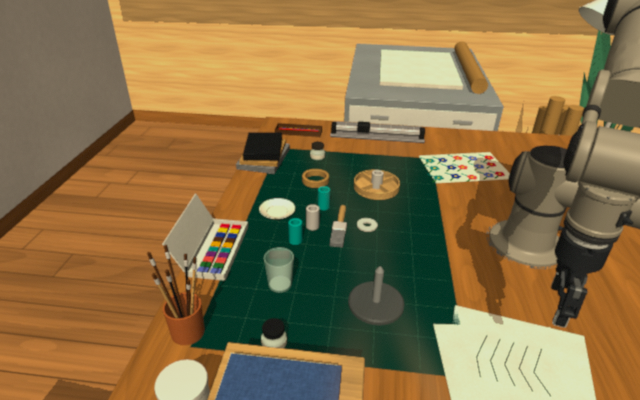

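Top view:
- **Tube:** the grey one at (323,185). The look-alikes are turquoise, at (298,172) and (362,191).
- **Washer:** white ring at (334,242). It could be confused with the tape (412,177) or the dish (342,148).
- **Tray:** (411,248), with its bushing at (413,249).
- **Stand:** foot at about (229,255), with the post tip leaning to about (219,255).

The side view agrees: tube (313,217), washer (367,225), tray (377,183), post tip (379,268).

```bash
cat > h.py <<'E'
from workcell import r,eoat,kin,telemetry,vision,order
import cv2, numpy as np
from scipy.spatial.transform import Rotation as R
def fixed(n,uv,z):
    p=vision.camera_params(n);V=p["view"]
    d=np.linalg.inv(p["mtx"])@[*uv,1]; d=V[:3,:3].T@[d[0],-d[1],-d[2]]; o=-V[:3,:3].T@V[:3,3]
    return o+d*(z-o[2])/d[2]
def wpix(uv,z,pos,rot):
    p=vision.camera_params("wrist");K=p["mtx"];T=p["T_tool_cam"]
    x,y=(uv[0]-K[0,2])/K[0,0],(uv[1]-K[1,2])/K[1,1];t=np.hypot(x,y)+1e-12
    d=np.array([np.sin(t)*x/t,-np.sin(t)*y/t,-np.cos(t)])
    Rt=R.from_rotvec(rot).as_matrix();o=np.array(pos)+Rt@T[:3,3];d=Rt@T[:3,:3]@d
    return o+d*(z-o[2])/d[2]
def wproj(P,pos,rot):
    p=vision.camera_params("wrist");K=p["mtx"];T=p["T_tool_cam"];Rt=R.from_rotvec(rot).as_matrix()
    c=T[:3,:3].T@(Rt.T@(np.array(P)-pos)-T[:3,3]); x,y,z=c[0],-c[1],-c[2]
    t=np.arctan2(np.hypot(x,y),z);n=np.hypot(x,y)+1e-12
    return np.array([K[0,2]+K[0,0]*t*x/n,K[1,2]+K[1,1]*t*y/n])
def down(a): # tool x axis at world angle a, z down
    c,s=np.cos(a),np.sin(a)
    return R.from_matrix(np.array([[c,s,0],[s,-c,0],[0,0,-1]])).as_rotvec()
def look(name):
    s=telemetry.sense();im=vision.read_camera("wrist");cv2.imwrite(f"pics/{name}.png",im)
    np.save(f"pics/{name}.npy",np.r_[s["eef_pos"],s["orientation"]]);return im
E
python3 - <<'E'
from h import *
im=cv2.imread("pics/top0.png")[130:290,190:450];cv2.imwrite("pics/topc.png",cv2.resize(im,None,fx=3,fy=3,interpolation=cv2.INTER_CUBIC))
for n,uv,z,uv2 in (("tube",(323,185),.07,(313,208)),("washer",(334,242),.008,(367,225)),("tray",(413,249),.062,(377,174)),("tip",(219,255),.122,(379,268)),("foot",(229,255),.014,(376,301)),("glass",(234,166),.095,(279,254)),("tape",(412,177),.024,(315,177))):
    print(n,fixed("top",uv,z).round(3),fixed("side",uv2,z).round(3))
s=telemetry.sense();print(R.from_rotvec(s["orientation"]).as_matrix().round(2))
E
```

```text
tube [0.645 0.009 0.07 ] [0.645 0.013 0.07 ]
washer [ 0.475 -0.022  0.008] [ 0.478 -0.007  0.008]
tray [ 0.452 -0.253  0.062] [ 0.456 -0.233  0.062]
tip [0.443 0.304 0.122] [0.446 0.314 0.122]
foot [0.44  0.302 0.014] [0.444 0.316 0.014]
glass [0.702 0.27  0.095] [0.698 0.266 0.095]
tape [ 0.672 -0.265  0.024] [ 0.673 -0.246  0.024]
[[-0.97  0.25 -0.  ]
 [ 0.25  0.97 -0.  ]
 [ 0.   -0.   -1.  ]]
```

View pics/topc.png

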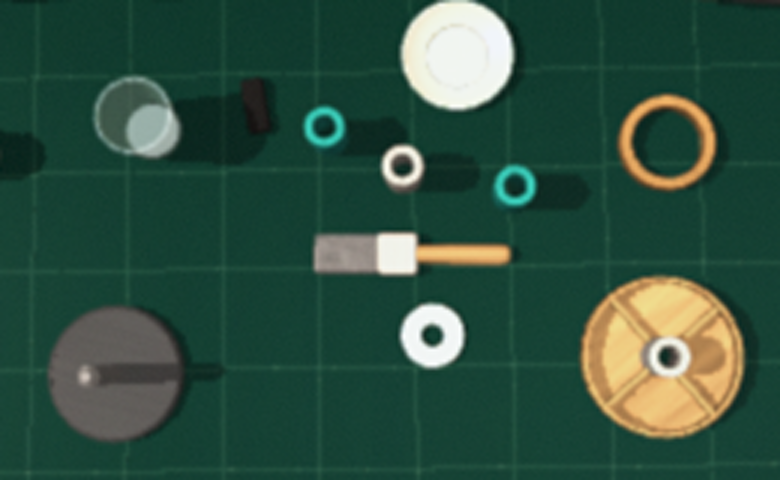

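The crop confirms the plain grey-white tube at (401,167), with turquoise ones on both sides and the brush below it. The washer is at (432,335), the bushing at (668,356) and the post tip at (87,376). I'll close the fingers along world x on the tube, and check the stand and the tube from close by first.

```bash
python3 - <<'E'
from h import *
D=down(np.pi/2)
r.reach([.444,.308,.30],D); a=look("stand1")
r.reach([.645,.010,.22],D); b=look("tube1")
cv2.imwrite("pics/v1.png",np.vstack([a[60:340,150:550],b[60:340,150:550]]))
for n,P in(("stand1",(.444,.308,.122)),("tube1",(.645,.010,.07))):
    q=np.load(f"pics/{n}.npy");print(n,q.round(3),wproj(P,q[:3],q[3:]))
s=telemetry.sense();print(s["time_s"],s["qpos"])
E
```

```text
stand1 [ 0.443  0.309  0.3   -2.219 -2.223  0.   ] [319.41528417 185.22169288]
tube1 [6.450e-01 1.100e-02 2.210e-01 2.220e+00 2.223e+00 1.000e-03] [318.6872611 193.8371653]
2.975 [-1.00814217e-01  5.88807707e-01  1.21160396e+00  3.76580634e-04
  1.34037471e+00 -1.02889971e-01]
```

View pics/v1.png

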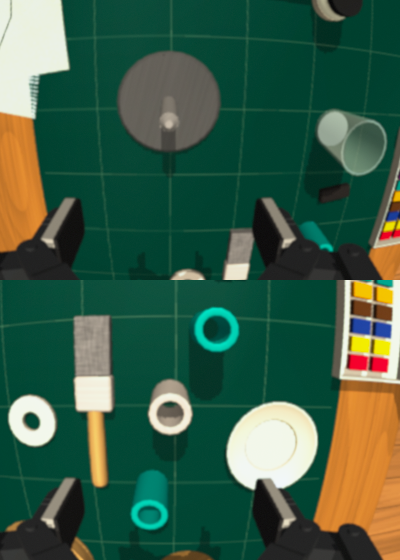

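Stand picture: the post tip is at crop (169,121), which is full (319,181). Tube picture: the grey tube's mouth is at crop (172,413), which is full (322,193), with the turquoise tubes clear of the closing axis.

```bash
python3 - <<'E'
from h import *
# refine centres with enlarged crops
q=np.load("pics/stand1.npy");print(wpix((319,181),.122,q[:3],q[3:]), "foot", wpix((150+169,60+101),.014,q[:3],q[3:]))
q=np.load("pics/tube1.npy");print(wpix((322,193),.07,q[:3],q[3:]))
a=cv2.imread("pics/stand1.png")[150:210,284:354];b=cv2.imread("pics/tube1.png")[163:223,287:357]
cv2.imwrite("pics/v2.png",np.hstack([cv2.resize(x,None,fx=5.5,fy=5.5) for x in(a,b)]))
E
```

```text
[0.44356888 0.31234947 0.122     ] foot [0.44383574 0.31222762 0.014     ]
[0.64802321 0.01080632 0.07      ]
```

View pics/v2.png

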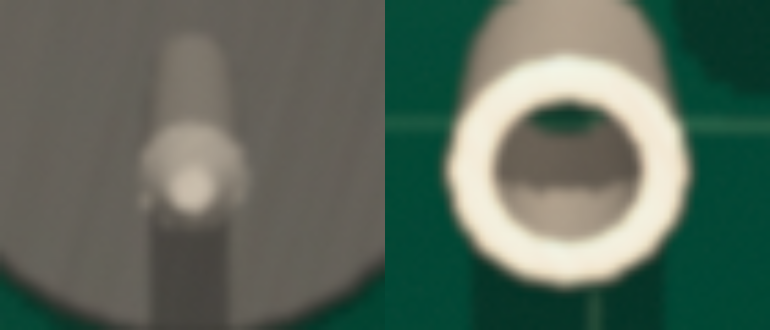

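```bash
python3 - <<'E'
from h import *
D=down(np.pi/2)
q=np.load("pics/stand1.npy");S=wpix((318.9,184.2),.122,q[:3],q[3:])
q=np.load("pics/tube1.npy");T=wpix((320.2,194.1),.07,q[:3],q[3:])
np.save("S.npy",S);print(S,T)
r.line_to([T[0],T[1],.11],max_speed=.15)
print(r.line_to([T[0],T[1],.065],max_speed=.06,contact_N=6))
eoat.grasp();s=telemetry.sense();print(s["eef_pos"],s["width"],s["gripper_force"],s["force"])
r.line_to([T[0],T[1],.22])
s=telemetry.sense();print(s["width"],s["gripper_force"],s["force"])
r.reach([S[0],S[1],.215],D)
b=look("tubeheld");s=telemetry.sense();print(s["time_s"],s["eef_pos"])
cv2.imwrite("pics/v3.png",np.hstack([b[60:400,150:550],vision.read_camera("side")[150:340,280:480].repeat(2,0).repeat(2,1)[:340]]))
E
```

```text
[0.44348183 0.30905414 0.122     ] [0.64638396 0.0097525  0.07      ]
False
[0.646872   0.00971096 0.06570339] 0.4512844300832239 60.609093848615885 [-0.09384305 -0.35554196  3.09304416]
0.4512293436154168 60.308000184595585 [-1.09683693 -0.10333237 -2.24132345]
7.85 [0.44448161 0.3082712  0.21493482]
```

View pics/v3.png

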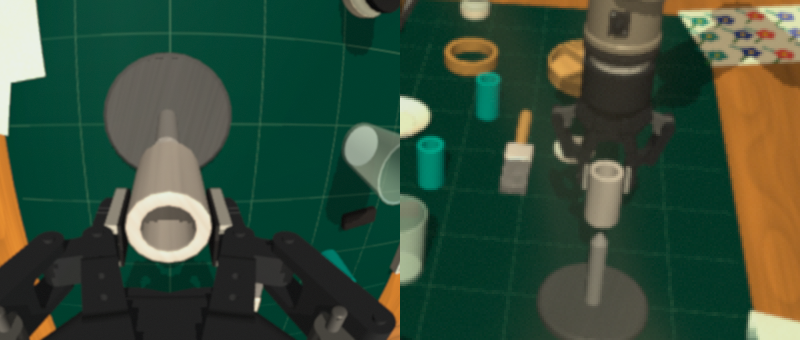

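The tube hangs straight and its axis lines up with the post in both views, so I'm lowering it with a contact stop.

```bash
python3 - <<'E'
from h import *
S=np.load("S.npy")
c=r.line_to([S[0],S[1],.165],max_speed=.05,contact_N=5);s=telemetry.sense();print(c,s["eef_pos"],s["force"])
if not c:
    c=r.line_to([S[0],S[1],.076],max_speed=.05,contact_N=6);s=telemetry.sense();print(c,s["eef_pos"],s["force"],s["time_s"])
E
```

```text
False [0.44369663 0.30915043 0.16534161] [-0.22176907 -0.27959294 -1.49862709]
True [0.44348505 0.30903039 0.07968875] [-0.89882789  0.0176429   5.21713944] 10.6083
```

Contact came at TCP z 0.0797, which is what a seated tube should give. Releasing, checking the seat, then looking at the washer.

```bash
python3 - <<'E'
from h import *
S=np.load("S.npy")
eoat.gripper_open(); s=telemetry.sense();print(s["force"])
r.line_to([S[0],S[1],.25],max_speed=.2)
r.reach([S[0],S[1],.27],down(np.pi)); a=look("stand2")
r.reach([.476,-.015,.18],down(np.pi)); b=look("wash1")
print(telemetry.sense()["time_s"],telemetry.sense()["eef_pos"])
f=lambda x:cv2.resize(x,None,fx=2.5,fy=2.5,interpolation=cv2.INTER_CUBIC)
cv2.imwrite("pics/v4.png",np.hstack([f(a[100:260,240:400]),f(b[100:260,240:400])]))
E
```

```text
[-0.17091334  0.04088615  0.426623  ]
14.9167 [ 0.47642605 -0.01407356  0.18038119]
```

View pics/v4.png

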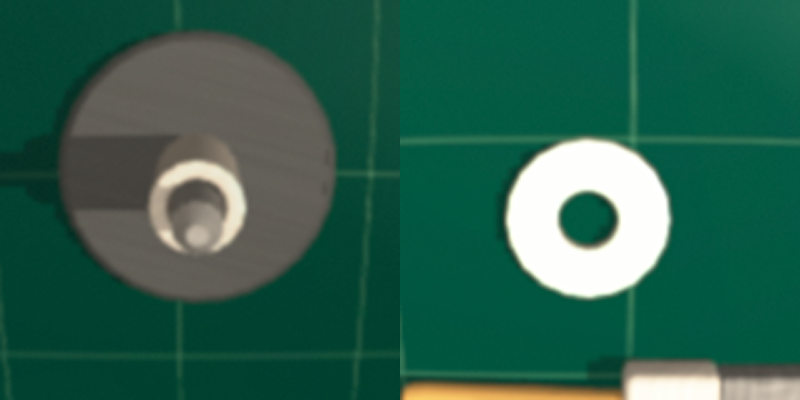

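The tube sits on the post, with the tip at full (318.8,194.4). The washer is at full (315.2,187.2), lying alone with the brush clear of it. Next I'll touch the desk with open fingertips to find their height, then grasp.

```bash
python3 - <<'E'
from h import *
q=np.load("pics/stand2.npy");S2=wpix((318.8,194.4),.122,q[:3],q[3:])
q=np.load("pics/wash1.npy");W=wpix((315.2,187.2),.008,q[:3],q[3:])
print(S2,W);np.save("S2.npy",S2)
r.line_to([W[0],W[1],.03],max_speed=.12)
c=r.line_to([W[0],W[1],.004],max_speed=.03,contact_N=4);s=telemetry.sense();print(c,s["eef_pos"],s["force"],s["time_s"])
if c:
    z=s["eef_pos"][2]+.008
    r.line_to([W[0],W[1],z],max_speed=.05);eoat.grasp();s=telemetry.sense();print(s["eef_pos"],s["force"],s["width"],s["gripper_force"])
E
```

```text
[0.44336012 0.30943642 0.122     ] [ 0.47680356 -0.0172193   0.008     ]
True [ 0.47664255 -0.01720391  0.00884586] [ 0.09920355 -0.44760539  7.62584131] 17.0
[ 0.47671981 -0.01718625  0.01778413] [-3.38560402  0.27575449 14.43755161] 0.7178896440337239 61.489614844322205
```

```bash
python3 - <<'E'
from h import *
S=np.load("S2.npy");W=np.array([.4768,-.0172])
r.line_to([*W,.19],max_speed=.15);s=telemetry.sense();print(s["force"],s["width"])
r.reach([S[0],S[1],.165],down(np.pi))
s=telemetry.sense();print(s["time_s"],s["eef_pos"],s["force"])
a=look("washheld")
cv2.imwrite("pics/v5.png",np.hstack([a[100:400,150:500],vision.read_camera("side")[190:340,290:440].repeat(2,0).repeat(2,1)]))
E
```

```text
[0.15717656 0.06653882 0.43878655] 0.7107501229730584
20.2583 [0.44381001 0.30855891 0.16492291] [-0.94957195 -0.8212401  -0.78089417]
```

View pics/v5.png

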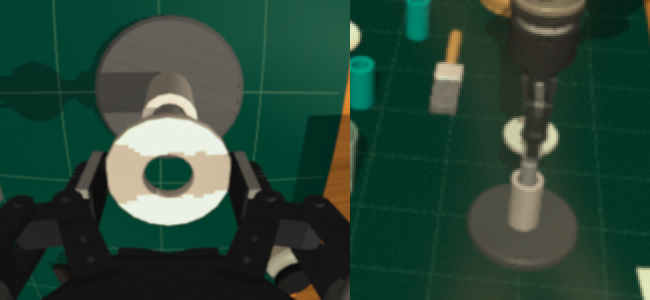

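The washer is held flat, with its hole at crop (168,173), which is full (318,273). I'll compare that with the expected position, then lower.

```bash
python3 - <<'E'
from h import *
S=np.load("S2.npy")
q=np.load("pics/washheld.npy");h=wpix((318,272),q[2]-.0098,q[:3],q[3:]);print(h-q[:3])
c=r.line_to([S[0],S[1],.142],max_speed=.05,contact_N=5);s=telemetry.sense();print(c,s["eef_pos"],s["force"])
c=r.line_to([S[0],S[1],.097],max_speed=.04,contact_N=5);s=telemetry.sense();print(c,s["eef_pos"],s["force"],s["width"],s["time_s"])
E
```

```text
[-0.00213749 -0.00029767 -0.0098    ]
False [0.44334604 0.30947545 0.14181535] [-0.2884317   0.35234525 -0.43788995]
True [0.44316701 0.30934798 0.10194548] [-0.3582406   0.3901354   4.61997409] 0.7173606254053978 21.8833
```

Contact came at 0.1019, as expected (0.1018). Releasing, checking, then on to the tray.

```bash
python3 - <<'E'
from h import *
S=np.load("S2.npy")
eoat.gripper_open()
r.line_to([S[0],S[1],.26],max_speed=.2); a=look("stand3")
r.reach([.454,-.243,.20],down(np.pi/2)); b=look("tray1")
print(telemetry.sense()["time_s"],telemetry.sense()["eef_pos"])
f=lambda x:cv2.resize(x,None,fx=2.5,fy=2.5,interpolation=cv2.INTER_CUBIC)
cv2.imwrite("pics/v6.png",np.hstack([f(a[100:260,240:400]),f(b[100:260,240:400])]))
E
```

```text
25.3 [ 0.45446786 -0.24224344  0.20011815]
```

View pics/v6.png

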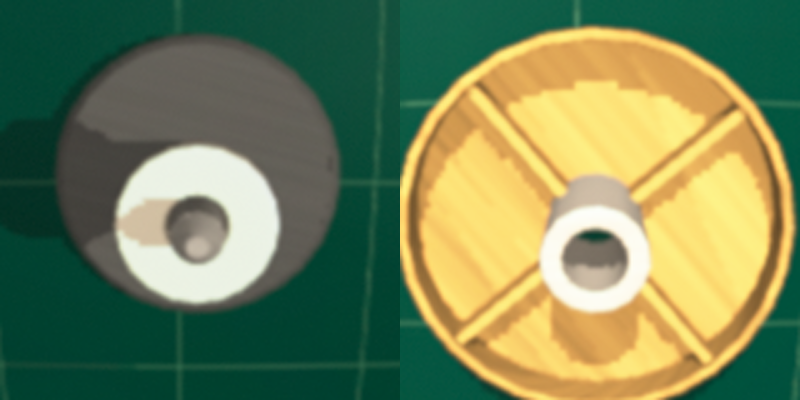

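The washer sits flat on the tube. The bushing's top is at full (318.2,203.4), and the closing axis runs between the dividers.

```bash
python3 - <<'E'
from h import *
S=np.load("S.npy");D=down(np.pi/2)
q=np.load("pics/tray1.npy");T=wpix((318.2,203.4),.062,q[:3],q[3:]);print(T)
r.line_to([T[0],T[1],.09],max_speed=.15)
print(r.line_to([T[0],T[1],.048],max_speed=.06,contact_N=6))
eoat.grasp();s=telemetry.sense();print(s["eef_pos"],s["width"],s["gripper_force"],s["force"])
r.line_to([T[0],T[1],.22],max_speed=.12);s=telemetry.sense();print(s["width"],s["force"],s["moment"])
r.reach([S[0],S[1],.20],D)
a=look("trayheld");s=telemetry.sense();print(s["time_s"],s["eef_pos"],s["force"])
cv2.imwrite("pics/v7.png",np.hstack([a[60:400,150:550],vision.read_camera("side")[150:320,280:480].repeat(2,0).repeat(2,1)]))
E
```

```text
[ 0.45408232 -0.24886648  0.062     ]
False
[ 0.45421157 -0.24901484  0.04854637] 0.44704472560223746 60.73749778792262 [0.4178289  0.16582235 5.46330175]
0.4498123200260023 [ 0.8514127   0.11676601 -1.68664444] [ 0.05208619  0.01736196 -0.03643004]
31.175 [0.4440809  0.30823351 0.20004264] [-0.30938078  0.10610061 -2.933159  ]
```

View pics/v7.png

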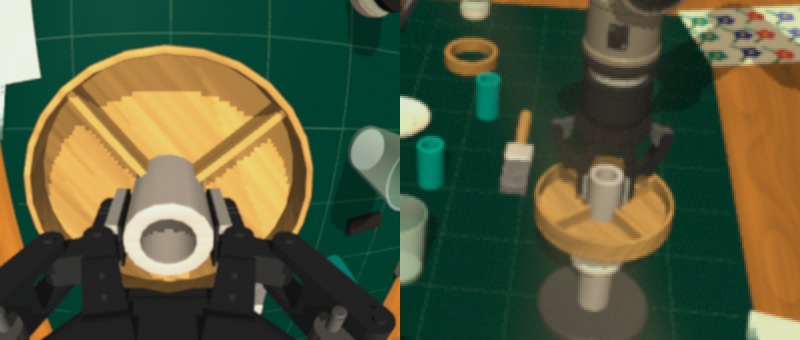

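The tray is held level above the stand, with the bushing at (168,240). Lowering.

```bash
python3 - <<'E'
from h import *
S=np.load("S.npy")
c=r.line_to([S[0],S[1],.158],max_speed=.05,contact_N=6);s=telemetry.sense();print(c,s["eef_pos"],s["force"])
if not c:
    c=r.line_to([S[0],S[1],.136],max_speed=.03,contact_N=6);s=telemetry.sense();print(c,s["eef_pos"],s["force"],s["time_s"])
E
```

```text
False [0.44367771 0.30918729 0.15829963] [-0.11379573 -0.11426268 -2.62618524]
True [0.4433842  0.30901291 0.14053526] [-0.42231811 -0.71248001  5.40606789] 32.8
```

Contact came at 0.1405, exactly what full seating should give (0.0485 + 0.092). Releasing, retreating and checking.

```bash
python3 - <<'E'
from h import *
S=np.load("S.npy")
eoat.gripper_open()
r.line_to([S[0],S[1],.30],max_speed=.15)
r.pause(.5);a=look("end")
r.reach([.40,0,.35],down(np.pi/2));
print(telemetry.sense()["time_s"])
cv2.imwrite("pics/v8.png",np.hstack([a[60:400,150:550],vision.read_camera("side")[150:320,240:440].repeat(2,0).repeat(2,1)]))
E
```

```text
36.2917
```

View pics/v8.png

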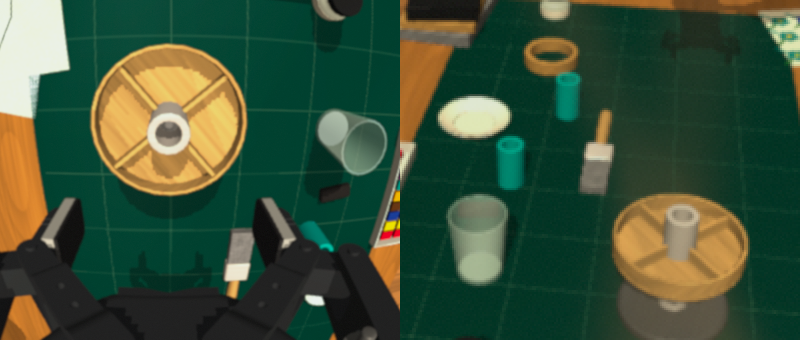

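The tray sits level on the stack, with the post inside its bushing at (168,132), and the other things are where they were.

```bash
python3 -c "
from workcell import order
print(order.job_done())"
```

```text
the job is handed in; nothing more can be done
None
```

The tube, washer and tray are back on the post in that order, each lowered by hand until it rested on the part below; the other things on the desk look undisturbed, and I handed the job in at about 36 s of the 72 s limit.

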